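# Slacken the left-hand-threaded nut of a battery hold-down

## Task

The battery is held in its cradle by a crossbar with a nut at each end. Slacken the nut that has a straight bar handle by about a quarter turn, and let go of it: it has a left-hand thread, so it loosens clockwise seen from above, and it must not be turned tighter. Leave the round nut at the other end as it is, and the wrench on top of the battery where it lies.

Things in the scene. Friction and masses are not known exactly. Their poses are not given: they have to be found in the camera images.
- bar_nut (a joint): Turn (rad) of the bar nut: plain steel, straight bar handle 64 mm long, 12 thick, 22 high, on a 22 mm round hub on an upright rod at one end of the crossbar (which end varies). Left-hand thread: grows CLOCKWISE seen from above, which loosens. 0 = overtightened stop; starts tight at 0.3 to 0.55; a quarter turn adds 1.57; ends at 3.0. Turns without rising, 0.15 N m friction, stays where left.
- bar_nut_grip (a point): Centre of the bar handle, on its turning axis, half-way up, 170 mm above the bench. x along the bar, y across it (12 mm thick), z up. The bar reaches 11 mm above and below; an 8 mm rod stub ends 16 mm above. The flat dark crossbar (28 mm wide, its top 31 mm below) runs to the round nut 230 mm away; the battery's lid is 39 mm below. Nothing else near reaches above the crossbar by over 4 mm.
- round_nut (a joint): Turn angle (rad) of the other nut on the crossbar, a round fluted steel knob 44 mm across and 24 mm high, at the other end; ordinary, to be left alone. Starts at 1.0.
- wrench_mid (a point): Middle of a loose flat steel wrench, 130 mm long, lying on the battery's top in front of the crossbar, parallel to it; to be left alone. This point is 4 mm above the battery's lid.

How it is judged:
By the outcome, as a careful person would: the job done as asked, in the order asked, and still so for the second after the job is handed in, with the robot touching nothing.
It also fails if it takes over 32 s, if anything falls off the work surface, if the arm or the gripper's body presses on something with over 40 N, if the wrist force passes 120 N, or if a joint passes its speed limit or range.

## Robot

A 7-joint arm with a two-finger parallel gripper is mounted at the origin on the work surface. World frame = base frame: x ahead of the robot, y to its left, z up, the work surface at z = 0. Lengths are in mm, angles in rad, forces in N, time in s.
With the tool pointing down it reaches from about 400 to 875 mm from the base axis. Payload 4.4 kg.
Tool frame: the origin (TCP) lies at the very end of the fingers, on their centre line; the grasp point (between the pads) lies 19 mm behind it; z points along the fingers, x is the direction in which the jaws open and shut, and the axes are right-handed (so a half turn about z gives the same grasp; the last joint's range is limited). The gripper opens to 85 mm and grips with 20 to 120 N. Pads are 22 mm wide; open, the fingers measure 114 mm over their backs; the gripper's body (76 mm by 85 mm) begins 54 mm behind the grasp point. The pads swing forward as they close: fully open they stand 13 mm farther back than shut.
Start: joints at [-1.338, 0.628, 0.038, 1.517, -0.027, 0.996, -0.02], TCP at [191.319, 621.221, 231.313] pointing down, gripper open.
Joint ranges: [-3.06, 3.06], [-0.37, 2.12], [-1.25, 1.32], [0.18, 2.47], [-1.1, 4.24], [0.23, 1.98], [-2.94, 2.94]. Speed limits (rad/s): [2.57, 2.57, 3.14, 3.14, 3.14, 3.14, 3.14].

## Interface

Orientations are given as [roll, pitch, yaw] about the fixed x, y, z axes, in that order (R = Rz(yaw) Ry(pitch) Rx(roll)).
In Python, from cell import ctrl gives the robot as it stands.
- The arm moves only by the shell command python3 -m creep 'ROWS'. ROWS is text: rows parted by semicolons, each of 7 numbers parted by spaces: the shift along the tool's x, y, z in units of 40 mm (1.0 is 40 mm), then the turn, a rotation vector about the tool's x, y, z in degrees, then the closure, from 0 (fully open) to 1 (shut). In form: x y z rx ry rz grip; .... A call has 1 to 10 rows; each row is the pose to reach, as a shift and turn from the pose commanded when the call began, along the tool's axes at that moment; what a row does not reach only later rows make up. A row lasts 1/12 s, in which the tool goes at most 41.7 mm and 7.16 degrees, less where a joint would pass 70% of its speed; a pose out of reach is approached as far as the arm can. A call with a gripper value outside its range is refused whole. The fingers move at their own pace and stop on an object; the grip force is fixed at half the most. Time passes only in rows, so rows that repeat a pose let the fingers close. It gives the time, the measured TCP pose, the force and the opening at its end, in the units of the state.
- ctrl.read_state(): the state, without advancing time (a new reading comes with each control period).
- ctrl.get_image(name): name is "side" or "top"; returns a dict with "img" (420x560x3 uint8, red, green, blue), "vfov" (degrees; the focal length in pixels is half the picture's height over the tangent of half this angle, whatever the lens; pixels are square), "cx", "cy" (the principal point, pixels), "T" (4x4, takes a point from camera to world coordinates). Camera axes: x right, y up, looking along -z (the intrinsics and any distortion apply to the point x, -y, -z); pixel columns grow to the right and rows downward; lengths in mm; the calibration is good to about 2 mm. A picture is of the moment at which its call begins. There is no depth.
- ctrl.finish_job(): hands the job in, once; it reports no verdict.
Trained networks look in the newest picture that a camera, given by its name, has taken for a name from the list of things; names that differ only in an ending like _2 or _b are one class to them, and where a whole thing is asked for, a point or a joint stands for the part that bears it (a point fixed in the world has none). Each returns a list of dicts, best first, with "score" (0 to 1); they miss things now and then, are a little off and sometimes report something else, mostly with a low value. They report only what shows in the picture. A call takes as long as a camera call.
- ctrl.boxes_of(camera, thing): "rect" ([left, top, right, bottom] in pixels, round what is visible of it).
- ctrl.cut_out(camera, thing): "pixels" (420x560 bool, what is visible of it) and "rect" ([left, top, right, bottom] in pixels, round what is visible of it).
The state is a dict: "clock": time; "qpos": joint angles; "qd": joint speeds; "tau": joint torques, N m; "eef_pos": TCP position; "tool_rot": TCP orientation; "force": force on the tool from outside, world axes, zero at the start; "torque": the same for the moment, N m; "width": finger opening in mm.
Only numpy, scipy, OpenCV 4.12 (cv2) and the standard library are available. Lean on these libraries where they do the work, as an engineer would, in place of code of your own. Each camera call takes 0.05 s, during which the arm holds its last target.

## Working session

There is one attempt and no reset: what is moved stays moved. The work goes in short steps, Python scripts to look and compute and a shell command to move; the robot and the scene stay as the last step left them, time stands still between calls to the robot, and variables do not carry over. Pictures are saved under pics/ and viewed, and the job is handed in when it is done.

```bash
mkdir -p pics; ls; python3 - <<'E'
from cell import ctrl
import cv2
s=ctrl.read_state(); print(s)
for n in("top","side"):
    d=ctrl.get_image(n); cv2.imwrite(f"pics/{n}0.png",d["img"][:,:,::-1])
    print(n,{k:v for k,v in d.items() if k!="img"})
    for t in("bar_nut","bar_nut_grip","round_nut","wrench_mid"):
        print(t,[(round(r["score"],2),r["rect"]) for r in ctrl.boxes_of(n,t)][:3])
E
```

```text
pics
{'clock': 0.0, 'qpos': array([-1.33780725,  0.62931754,  0.03845935,  1.51833089, -0.02696748,
        0.99629339, -0.01997229]), 'qd': array([-9.95342958e-04, -6.35890468e-05,  1.79551673e-03,  7.72552305e-04,
        1.48955827e-03,  2.77221565e-04,  5.45901656e-05]), 'tau': array([-9.71220179e-04, -5.63397217e+01,  1.22597761e+00, -1.93451071e+01,
        1.10689466e-02,  1.03315810e-02, -6.96426724e-06]), 'eef_pos': array([191.14965143, 620.63097337, 230.41980014]), 'tool_rot': array([3.14153334e+00, 1.82988116e-03, 1.27203936e+00]), 'force': array([-0.27110891, -0.68617484,  0.42643652]), 'torque': array([ 0.03256775, -0.00032002, -0.04485488]), 'width': 85.55293039682175}
top {'vfov': 50.71215642970162, 'cx': 281.78604093852096, 'cy': 209.09692556009074, 'T': array([[ 1.72913645e-01,  9.60676367e-01, -2.17259727e-01,
         4.18353156e+02],
       [-9.84925795e-01,  1.69704225e-01, -3.34911161e-02,
         2.87721203e+01],
       [ 4.69576987e-03,  2.19775780e-01,  9.75539111e-01,
         8.70066732e+02],
       [ 0.00000000e+00,  0.00000000e+00,  0.00000000e+00,
     
[... 184 characters left out ...]
238.8, 401.2, 267.0])]
wrench_mid [(0.6, [266.2, 249.7, 346.5, 282.7])]
side {'vfov': 45.67136574106644, 'cx': 283.53093614124634, 'cy': 211.7795259246489, 'T': array([[-9.59588072e-01,  1.58753762e-01, -2.32353128e-01,
         3.83382401e+02],
       [-2.81201856e-01, -5.72579536e-01,  7.70115700e-01,
         6.21594360e+02],
       [-1.07818819e-02,  8.04331970e-01,  5.94082345e-01,
         6.65409202e+02],
       [ 0.00000000e+00,  0.00000000e+00,  0.00000000e+00,
         1.00000000e+00]])}
bar_nut [(0.79, [260.8, 256.2, 303.4, 284.5])]
bar_nut_grip [(0.56, [261.4, 257.0, 307.8, 282.8])]
round_nut [(0.92, [306.6, 176.5, 331.5, 201.7])]
wrench_mid [(0.66, [309.3, 216.9, 343.8, 272.5])]
```

View pics/top0.png

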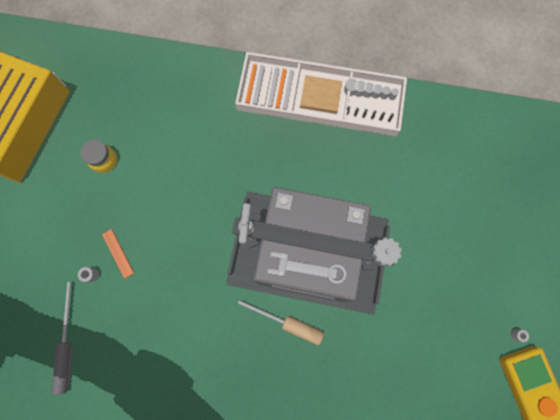

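View pics/side0.png

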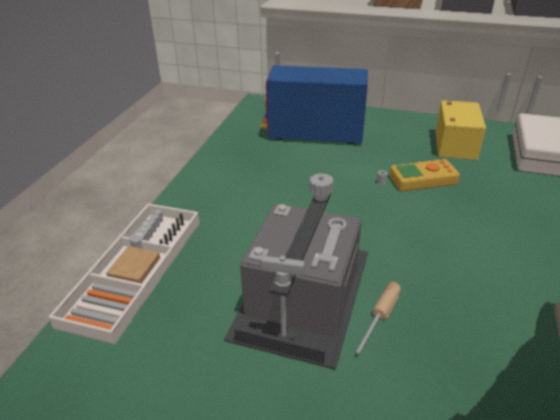

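```bash
cat > h.py <<'E'
import numpy as np,cv2
from cell import ctrl
def ray(d,u,v):
    f=210/np.tan(np.radians(d["vfov"]/2)); T=d["T"]
    r=T[:3,:3]@np.array([(u-d["cx"])/f,-(v-d["cy"])/f,-1]); return T[:3,3],r
def atz(d,u,v,z):
    o,r=ray(d,u,v); return o+r*(z-o[2])/r[2]
def proj(d,p):
    f=210/np.tan(np.radians(d["vfov"]/2)); T=d["T"]
    c=T[:3,:3].T@(np.array(p)-T[:3,3]); return d["cx"]+f*c[0]/-c[2], d["cy"]-f*c[1]/-c[2]
E
python3 - <<'E'
from h import *
for n in("top","side"):
    d=ctrl.get_image(n)
    for t in("bar_nut","round_nut"):
        r=ctrl.cut_out(n,t)
        if not r: print(n,t,"none");continue
        m=r[0]["pixels"]; ys,xs=np.nonzero(m); (c,sz,a)=cv2.minAreaRect(np.c_[xs,ys].astype(np.float32))
        print(n,t,r[0]["score"],c,sz,a,m.sum(),atz(d,*c,174 if t=="bar_nut" else 165).round(1))
        b=cv2.boxPoints((c,sz,a)); print([atz(d,*p,178).round(0)[:2].tolist() for p in b])
        if t=="bar_nut":
            u,v=int(c[0]),int(c[1]); im=d["img"][v-50:v+50,u-60:u+60].copy(); mm=m[v-50:v+50,u-60:u+60].astype(np.uint8)
            big=cv2.resize(im,None,fx=6,fy=6,interpolation=cv2.INTER_CUBIC)
            cs,_=cv2.findContours(cv2.resize(mm,None,fx=6,fy=6,interpolation=0),0,1); cv2.drawContours(big,cs,-1,(255,0,0),1)
            cv2.imwrite(f"pics/{n}_z.png",big[:,:,::-1]); print("crop origin",u-60,v-50)
E
```

```text
top bar_nut 0.31 (385.4000549316406, 252.3000030517578) (27.72724151611328, 29.068883895874023) 63.43495178222656 632 [ 533.  -120.3  174. ]
[[536.0, -89.0], [564.0, -126.0], [528.0, -150.0], [501.0, -113.0]]
crop origin 325 202
top round_nut 0.76 (385.5, 252.0) (26.0, 27.0) 90.0 571 [ 535.  -122.4  165. ]
[[550.0, -96.0], [557.0, -138.0], [516.0, -143.0], [509.0, -101.0]]
side bar_nut 0.86 (282.0478515625, 269.9031677246094) (42.972469329833984, 24.253141403198242) 7.853313446044922 682 [538.2 119.6 174. ]
[[563.0, 150.0], [574.0, 101.0], [510.0, 96.0], [503.0, 145.0]]
crop origin 222 219
side round_nut 0.98 (321.0, 185.5) (25.0, 24.0) 90.0 478 [ 536.1 -122.4  165. ]
[[563.0, -138.0], [520.0, -149.0], [504.0, -71.0], [543.0, -60.0]]
```

```bash
python3 - <<'E'
from h import *
d=ctrl.get_image("top")
im=d["img"][185:265,205:305]; cv2.imwrite("pics/top_z2.png",cv2.resize(im,None,fx=7,fy=7,interpolation=cv2.INTER_CUBIC)[:,:,::-1])
E
```

```text
(no output)
```

View pics/top_z2.png

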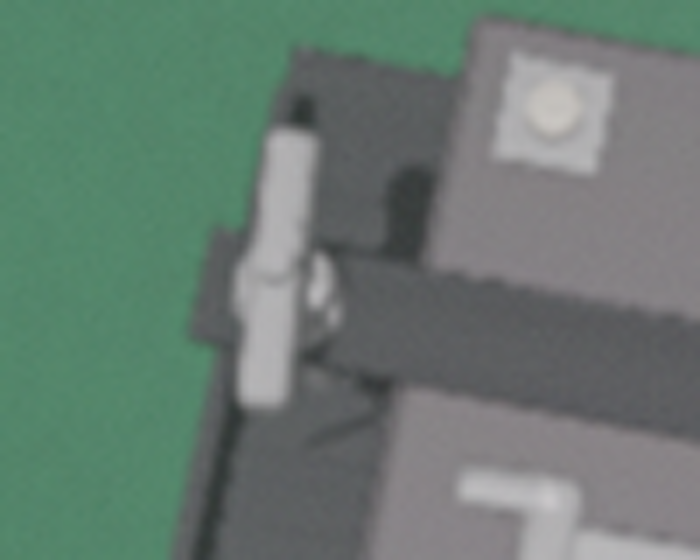

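View pics/side_z.png

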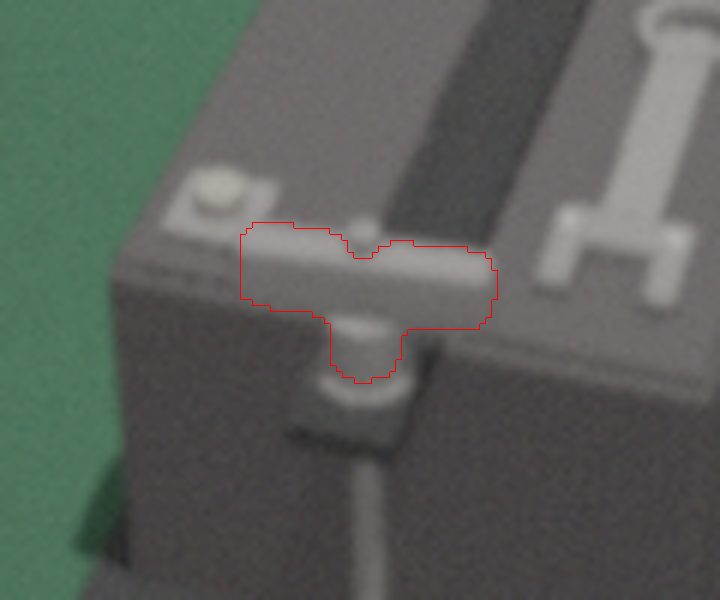

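```bash
python3 - <<'E'
from h import *
t=ctrl.get_image("top");s=ctrl.get_image("side")
def P(n,d,l,z):
    a=np.array([atz(d,*p,z)[:2] for p in l]); c=a.mean(0); print(n,a.round(1).tolist(),"c",c.round(1)); return c
tp=[(205+x/7,185+y/7) for x,y in[(268,127),(320,131),(290,408),(238,404)]]
a=P("top",t,tp,181)
sp=[(222+x/6,219+y/6) for x,y in[(250,224),(244,248),(492,278),(494,252)]]
b=P("side",s,sp,181)
print("stub side",atz(s,222+363/6,219+226/6,186),"top",atz(t,205+278/7,185+262/7,186))
for l,d in((tp,t),(sp,s)):
    w=[atz(d,*p,181) for p in l]; 
    v=((w[0]+w[1])-(w[2]+w[3])) if d is t else (w[0]+w[1]-w[2]-w[3]); print("bar dir deg",np.degrees(np.arctan2(v[1],v[0])),np.linalg.norm(v[:2])/2)
print(ctrl.read_state()["clock"])
E
```

```text
top [[570.7, 114.7], [571.9, 102.8], [508.1, 97.5], [507.0, 109.1]] c [539.4 106. ]
side [[570.0, 106.4], [568.7, 115.1], [508.5, 109.2], [510.4, 100.2]] c [539.4 107.7]
stub side [541.67163002 105.10961311 186.        ] top [539.42050961 105.90103292 186.        ]
bar dir deg 4.925080529806247 63.97098490632271
bar dir deg 5.738675794221901 60.19820104838284
0.95
```

```bash
cat >> h.py <<'E'
from scipy.spatial.transform import Rotation as Ro
def go(p,yaw):
    s=ctrl.read_state(); R=Ro.from_euler("xyz",s["tool_rot"])
    d=R.inv().apply(np.array(p)-s["eef_pos"])/40
    D=R.inv()*Ro.from_euler("xyz",[np.pi,0,np.radians(yaw)])
    print("clock",round(s["clock"],2),"eef",s["eef_pos"].round(1),"rpy",np.degrees(s["tool_rot"]).round(1),"F",s["force"].round(1),"w",round(s["width"],1),"q",s["qpos"].round(2)); print("shift",d.round(3),"rv",np.degrees(D.as_rotvec()).round(2))
E
python3 - <<'E'
from h import *
go([539.5,106.3,240],95.2)
d=ctrl.get_image("top")
print([tuple(np.round(proj(d,[191+348*k,621-515*k,z]))) for k in(.4,.5,.6,.8) for z in (0,230)], atz(d,65,95,0),atz(d,20,178,0))
E
```

```text
clock 0.95 eef [191.3 621.2 231.3] rpy [-180.    -0.    72.9] F [-0.4 -0.6 -0.3] w 85.2 q [-1.34  0.63  0.04  1.52 -0.03  1.   -0.02]
shift [-9.74  12.108 -0.217] rv [  0.    -0.   -22.32]
[(np.float64(72.0), np.float64(320.0)), (np.float64(-4.0), np.float64(324.0)), (np.float64(103.0), np.float64(306.0)), (np.float64(39.0), np.float64(305.0)), (np.float64(133.0), np.float64(293.0)), (np.float64(81.0), np.float64(287.0)), (np.float64(193.0), np.float64(266.0)), (np.float64(163.0), np.float64(251.0))] [777.26037642 556.73523426   0.        ] [583.28231292 595.55766841   0.        ]
```

```bash
python3 -m creep '-0.3 0.35 -0.1 0 0 0 0; -0.8 1.0 -0.2 0 0 -1 0; -1.4 1.75 -0.25 0 0 -3 0; -2.0 2.5 -0.25 0 0 -6 0; -2.6 3.25 -0.25 0 0 -9 0; -3.2 4.0 -0.25 0 0 -12 0; -3.8 4.75 -0.25 0 0 -15 0; -4.4 5.5 -0.25 0 0 -18 0; -5.0 6.2 -0.25 0 0 -21 0; -5.5 6.8 -0.25 0 0 -22.3 0' && python3 -c "
from h import *
go([539.5,106.3,235],95.2)"
```

```text
clock: 1.83
eef_pos: [388.0, 328.2, 241.5]
tool_rot: [3.141, 0.001, 1.662]
force: [0.4, 1.2, 0.7]
width: 85.4
clock 1.83 eef [388.  328.2 241.5] rpy [180.    0.   95.2] F [0.4 1.2 0.7] w 85.4 q [-0.72  0.41 -0.05  1.89  0.03  0.83  0.87]
shift [-5.868  3.269  0.169] rv [0.04 0.03 0.01]
```

```bash
python3 -m creep '-0.7 0.4 0 0 0 0 0; -1.4 0.8 0 0 0 0 0; -2.1 1.2 0 0 0 0 0; -2.8 1.55 0 0 0 0 0; -3.5 1.95 0 0 0 0 0; -4.2 2.35 0 0 0 0 0; -4.9 2.7 0.1 0 0 0 0; -5.5 3.1 0.17 0 0 0 0; -5.87 3.27 0.17 0 0 0 0; -5.87 3.27 0.17 0 0 0 0' && python3 - <<'E'
from h import *
go([539.5,106.3,153],95.2)
for n in("top","side"):
    d=ctrl.get_image(n); cv2.imwrite(f"pics/{n}1.png",d["img"][:,:,::-1])
E
```

```text
clock: 2.67
eef_pos: [540.1, 103.8, 234.4]
tool_rot: [3.14, 0.003, 1.654]
force: [0.2, 1.3, -0.2]
width: 85.2
clock 2.67 eef [540.1 103.8 234.4] rpy [179.9   0.2  94.8] F [ 0.2  1.3 -0.2] w 85.2 q [-0.23  0.48 -0.01  1.8   0.01  0.86  1.4 ]
shift [ 0.068 -0.013  2.034] rv [ 0.07  0.16 -0.42]
```

View pics/side1.png

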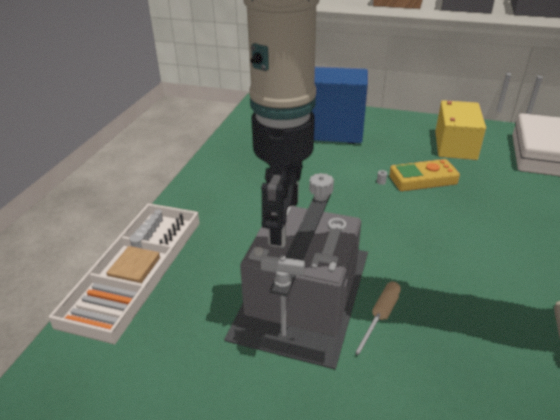

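Gripper is above the nut (side view, nut at about (285,270), fingers at (275,215)). Descending.

```bash
python3 -m creep '0.02 0 0.3 0 0 0 0; 0.02 0 0.7 0 0 0 0; 0.02 0 1.1 0 0 0 0; 0.02 0 1.5 0 0 0 0; 0.02 0 1.8 0 0 0 0; 0.02 0 2.0 0 0 0 0; 0.02 0 2.03 0 0 0 0; 0.02 0 2.03 0 0 0 0' && python3 - <<'E'
from h import *
go([539.5,106.3,153],95.2)
for n in("top","side"):
    d=ctrl.get_image(n); cv2.imwrite(f"pics/{n}2.png",d["img"][:,:,::-1])
d=ctrl.get_image("side"); im=d["img"][200:310,220:350]; cv2.imwrite("pics/side2z.png",cv2.resize(im,None,fx=5,fy=5,interpolation=2)[:,:,::-1])
go([539.5,106.3,153],95.2)
E
```

```text
clock: 3.43
eef_pos: [537.4, 110.7, 153.2]
tool_rot: [-3.141, -0.0, 1.663]
force: [-0.2, 0.4, 0.6]
width: 85.4
clock 3.43 eef [537.4 110.7 153.2] rpy [-180.    -0.    95.3] F [-0.2  0.4  0.6] w 85.4 q [-0.24  0.59 -0.02  1.88  0.01  0.68  1.39]
shift [-0.115  0.042  0.006] rv [-0.04 -0.03  0.07]
clock 3.58 eef [538.4 110.2 154.1] rpy [179.9  -0.   95.2] F [-0.2  0.4  0.5] w 85.9 q [-0.24  0.59 -0.02  1.88  0.01  0.68  1.39]
shift [-0.099  0.019  0.028] rv [ 0.09 -0.02  0.  ]
```

View pics/side2z.png

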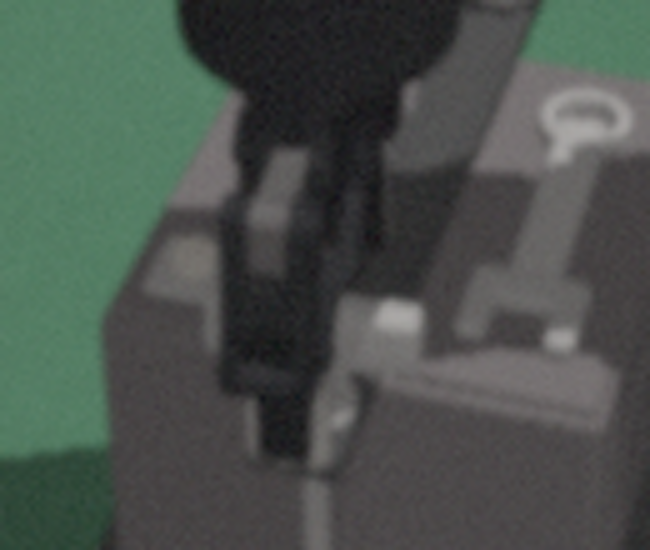

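View pics/top2.png

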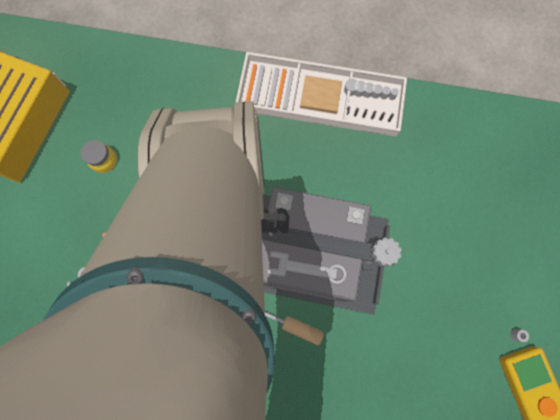

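```bash
python3 -m creep '-0.05 0.02 0.02 0 0 0 0; -0.1 0.02 0.02 0 0 0 0; -0.1 0.02 0.02 0 0 0 0; -0.1 0.02 0.02 0 0 0 0.3; -0.1 0.02 0.02 0 0 0 0.6' && python3 -c "
from h import *
go([539.5,106.3,153],95.2)"
```

```text
clock: 4.0
eef_pos: [539.1, 105.6, 152.6]
tool_rot: [3.141, -0.0, 1.661]
force: [-0.1, 0.5, -1.0]
width: 64.0
clock 4.0 eef [539.1 105.6 152.6] rpy [180.   -0.   95.2] F [-0.1  0.5 -1. ] w 64.0 q [-0.23  0.59 -0.02  1.88  0.02  0.67  1.4 ]
shift [ 0.015  0.011 -0.01 ] rv [ 0.01 -0.   -0.04]
```

```bash
python3 -m creep '0.01 0 0 0 0 0 0.8; 0.01 0 0 0 0 0 0.8; 0.01 0 0 0 0 0 0.8; 0.01 0 0 0 0 0 1; 0.01 0 0 0 0 0 1; 0.01 0 0 0 0 0 1; 0.01 0 0 0 0 0 1' && python3 -c "
from h import *
go([539.5,106.3,153],95.2)
print(ctrl.read_state()['torque'])"
```

```text
clock: 4.58
eef_pos: [538.9, 106.9, 152.8]
tool_rot: [3.141, -0.001, 1.662]
force: [-2.1, 3.0, 5.0]
width: 19.0
clock 4.58 eef [538.9 106.9 152.8] rpy [ 1.80e+02 -1.00e-01  9.52e+01] F [-2.1  3.   5. ] w 19.0 q [-0.23  0.59 -0.02  1.88  0.01  0.67  1.4 ]
shift [-0.016  0.012 -0.005] rv [ 0.01 -0.05  0.  ]
[ 0.56466983  0.37057005 -0.03016013]
```

```bash
python3 -m creep '0 0 0 0 0 0 1; 0 0 0 0 0 0 1; 0 0 0 0 0 0 1; 0 0 0 0 0 0 1' && python3 -c "
from h import *
go([539.5,106.3,153],95.2)
print(ctrl.read_state()['torque'])"
```

```text
clock: 4.92
eef_pos: [538.9, 106.9, 152.8]
tool_rot: [3.141, -0.001, 1.662]
force: [-1.7, 2.3, 5.7]
width: 18.7
clock 4.92 eef [538.9 106.9 152.8] rpy [180.   -0.   95.2] F [-1.7  2.3  5.7] w 18.7 q [-0.23  0.59 -0.02  1.88  0.01  0.67  1.4 ]
shift [-0.016  0.013 -0.006] rv [ 0.01 -0.05  0.  ]
[ 0.58880067  0.42109513 -0.0377911 ]
```

```bash
python3 -m creep '0 0 0 0 0 0 0.6; 0 0 0 0 0 0 0.6; 0 0 0 0 0 0 0.6; 0 0 -0.1 0 0 0 0.6; 0 0 -0.2 0 0 0 0.6; 0 0 -0.2 0 0 0 0.6; 0 0 -0.2 0 0 0 0.6' && python3 - <<'E'
from h import *
go([539.5,106.3,161],95.2)
d=ctrl.get_image("side"); im=d["img"][200:310,220:350]; cv2.imwrite("pics/side3z.png",cv2.resize(im,None,fx=5,fy=5,interpolation=2)[:,:,::-1])
E
```

```text
clock: 5.5
eef_pos: [539.4, 106.1, 160.9]
tool_rot: [3.141, -0.0, 1.661]
force: [-0.7, -0.1, -0.0]
width: 34.5
clock 5.5 eef [539.4 106.1 160.9] rpy [179.9  -0.   95.2] F [-0.7 -0.1 -0. ] w 34.5 q [-0.23  0.58 -0.02  1.87  0.01  0.69  1.4 ]
shift [ 0.005  0.003 -0.002] rv [ 0.06 -0.   -0.03]
```

View pics/side3z.png

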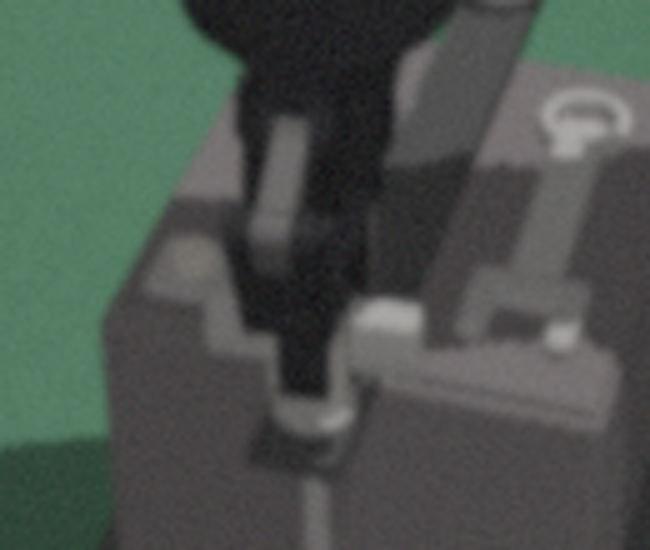

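```bash
python3 -m creep '0 0 -0.02 0 0 0 1; 0 0 -0.02 0 0 0 1; 0 0 -0.02 0 0 0 1; 0 0 -0.02 0 0 0 1; 0 0 -0.02 0 0 0 1; 0 0 -0.02 0 0 0 1' && python3 -c "
from h import *
go([539.5,106.3,161],95.2)
print(ctrl.read_state()['torque'])"
```

```text
clock: 6.05
eef_pos: [539.4, 106.9, 162.5]
tool_rot: [3.14, -0.001, 1.661]
force: [-1.8, 0.3, 8.1]
width: 10.5
clock 6.05 eef [539.4 106.9 162.5] rpy [ 1.799e+02 -1.000e-01  9.520e+01] F [-1.8  0.3  8.1] w 10.5 q [-0.23  0.57 -0.02  1.87  0.01  0.69  1.4 ]
shift [-0.015  0.002  0.036] rv [ 0.08 -0.06 -0.02]
[ 0.12112463  0.38076833 -0.09908708]
```

```bash
python3 -m creep '0 0 0 0 0 2 1; 0 0 0 0 0 5 1; 0 0 0 0 0 9 1; 0 0 0 0 0 13 1; 0 0 0 0 0 17 1; 0 0 0 0 0 21 1; 0 0 0 0 0 25 1; 0 0 0 0 0 28 1; 0 0 0 0 0 30 1; 0 0 0 0 0 30 1' && python3 -c "
from h import *
go([539.5,106.3,161],5.2)
print(ctrl.read_state()['torque'])"
```

```text
clock: 6.88
eef_pos: [539.5, 108.2, 162.4]
tool_rot: [3.141, -0.003, 1.138]
force: [-1.2, 2.9, 8.4]
width: 10.3
clock 6.88 eef [539.5 108.2 162.4] rpy [180.   -0.2  65.2] F [-1.2  2.9  8.4] w 10.3 q [-0.34  0.58  0.13  1.87 -0.12  0.69  1.  ]
shift [-0.043  0.019  0.035] rv [-5.0e-02 -1.6e-01  6.0e+01]
[ 0.52852841  0.35046629 -0.02810216]
```

```bash
python3 -m creep '0 0 0 0 0 3 1; 0 0 0 0 0 7 1; -0.01 0 0 0 0 12 1; -0.02 0.01 0 0 0 17 1; -0.02 0.01 0 0 0 22 1; -0.02 0.01 0 0 0 27 1; -0.02 0.01 0 0 0 32 1; -0.02 0.01 0 0 0 36 1; -0.02 0.01 0 0 0 38 1; -0.02 0.01 0 0 0 38 1' && python3 - <<'E'
from h import *
go([539.5,106.3,161],5.2)
print(ctrl.read_state()['torque'])
d=ctrl.get_image("side"); im=d["img"][200:310,220:350]; cv2.imwrite("pics/side4z.png",cv2.resize(im,None,fx=5,fy=5,interpolation=2)[:,:,::-1])
E
```

```text
clock: 7.72
eef_pos: [540.6, 109.4, 162.5]
tool_rot: [-3.139, -0.005, 0.476]
force: [1.6, 8.0, 5.8]
width: 10.5
clock 7.72 eef [540.6 109.4 162.5] rpy [-179.9   -0.3   27.3] F [1.6 8.  5.8] w 10.5 q [-0.46  0.6   0.33  1.88 -0.29  0.71  0.5 ]
shift [-0.061  0.057  0.036] rv [-0.2  -0.28 22.07]
[ 1.37058262 -0.11118155 -0.00314456]
```

View pics/side4z.png

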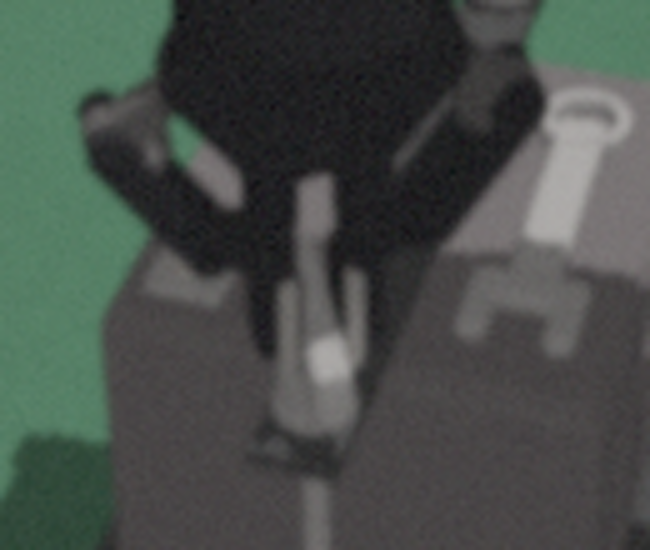

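```bash
python3 -m creep '0.01 0 0 0 0 3 1; 0.02 -0.02 0 0 0 7 1; 0.02 -0.02 0 0 0 12 1; 0.02 -0.02 0 0 0 16 1; 0.02 -0.02 0 0 0 20 1; 0.02 -0.02 0 0 0 22 1; 0.02 -0.02 0 0 0 22 1; 0.02 -0.02 0 0 0 22 1' && python3 - <<'E'
from h import *
go([539.5,106.3,161],5.2)
print(ctrl.read_state()['torque'])
d=ctrl.get_image("side"); im=d["img"][200:310,220:350]; cv2.imwrite("pics/side5z.png",cv2.resize(im,None,fx=5,fy=5,interpolation=2)[:,:,::-1])
E
```

```text
clock: 8.43
eef_pos: [541.6, 109.8, 162.5]
tool_rot: [-3.138, -0.005, 0.092]
force: [2.6, 7.4, 5.3]
width: 10.7
clock 8.43 eef [541.6 109.8 162.5] rpy [-179.8   -0.3    5.3] F [2.6 7.4 5.3] w 10.7 q [-0.53  0.62  0.44  1.88 -0.38  0.73  0.21]
shift [-0.06   0.081  0.036] rv [-0.21 -0.29  0.09]
[ 1.18495085 -0.37652925 -0.06439864]
```

View pics/side5z.png

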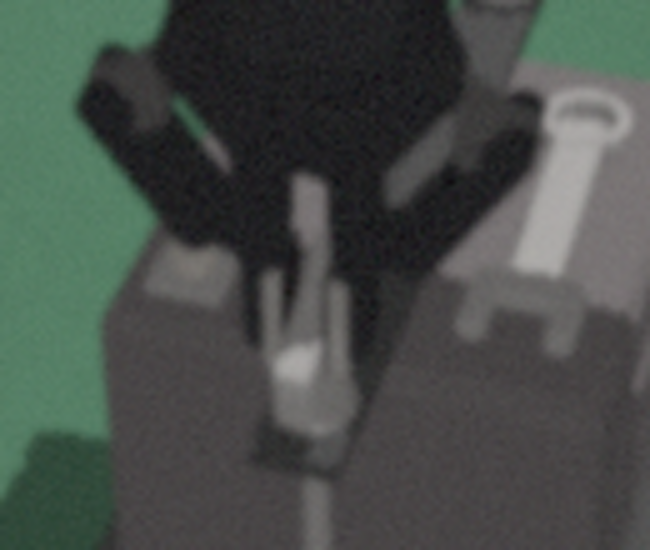

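```bash
python3 -m creep '0 0 0 0 0 0 0.6; 0 0 0 0 0 0 0.6; 0 0 0 0 0 0 0.6; 0 0 0 0 0 0 0.5; 0 0 -0.3 0 0 0 0.5; 0 0 -0.8 0 0 0 0.5; 0 0 -1.5 0 0 0 0.5; 0 0 -2.3 0 0 0 0.5; 0 0 -3 0 0 0 0.5; 0 0 -3.5 0 0 0 0.5' && python3 - <<'E'
from h import *
go([400,330,280],5.2)
d=ctrl.get_image("side"); im=d["img"][200:310,220:350]; cv2.imwrite("pics/side6z.png",cv2.resize(im,None,fx=5,fy=5,interpolation=2)[:,:,::-1])
E
```

```text
clock: 9.32
eef_pos: [539.8, 105.7, 303.6]
tool_rot: [3.142, -0.002, 0.089]
force: [0.7, 0.3, -0.3]
width: 42.9
clock 9.32 eef [539.8 105.7 303.6] rpy [ 1.8e+02 -1.0e-01  5.1e+00] F [ 0.7  0.3 -0.3] w 42.9 q [-0.6   0.45  0.54  1.71 -0.26  1.05  0.11]
shift [-2.981 -5.898  0.584] rv [ 0.   -0.11 -0.08]
```

View pics/side6z.png

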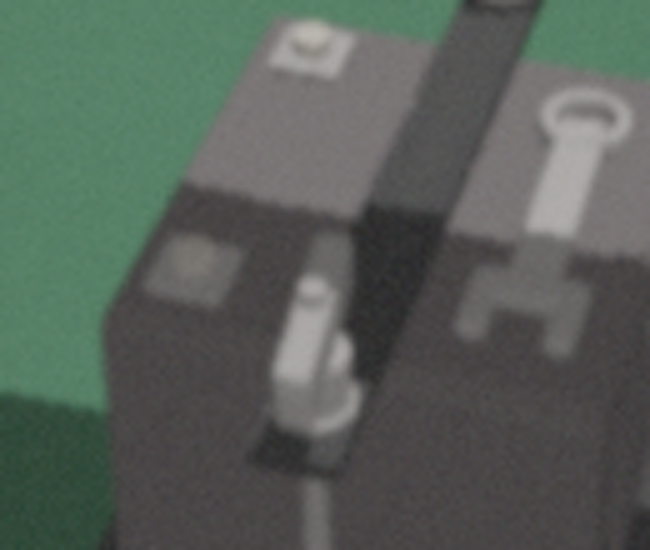

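```bash
python3 -m creep '-0.2 -0.5 0 0 0 0 0.5; -0.5 -1.1 0 0 0 0 0.5; -0.8 -1.8 0 0 0 0 0.5; -1.1 -2.5 0 0 0 0 0.5; -1.4 -3.1 0 0 0 0 0.5; -1.7 -3.8 0 0 0 0 0.5; -2 -4.5 0 0 0 0 0.5; -2.3 -5.1 0 0 0 0 0.5; -2.6 -5.6 0 0 0 0 0.5; -2.6 -5.6 0 0 0 0 0.5' && python3 - <<'E'
from h import *
d=ctrl.get_image("top"); im=d["img"][185:265,205:305]; cv2.imwrite("pics/top7z.png",cv2.resize(im,None,fx=7,fy=7,interpolation=2)[:,:,::-1])
cv2.imwrite("pics/top7.png",d["img"][:,:,::-1])
print([(round(r["score"],2),r["rect"]) for t in ("bar_nut","wrench_mid","round_nut") for r in ctrl.boxes_of("top",t)])
E
```

```text
clock: 10.2
eef_pos: [411.6, 324.7, 300.2]
tool_rot: [-3.14, 0.004, 0.098]
force: [-0.2, -0.1, -1.0]
width: 42.9
[(0.57, [223.6, 217.3, 261.8, 234.4]), (0.7, [265.5, 251.3, 345.3, 284.5]), (0.96, [372.6, 239.5, 399.0, 267.8])]
```

View pics/top7z.png

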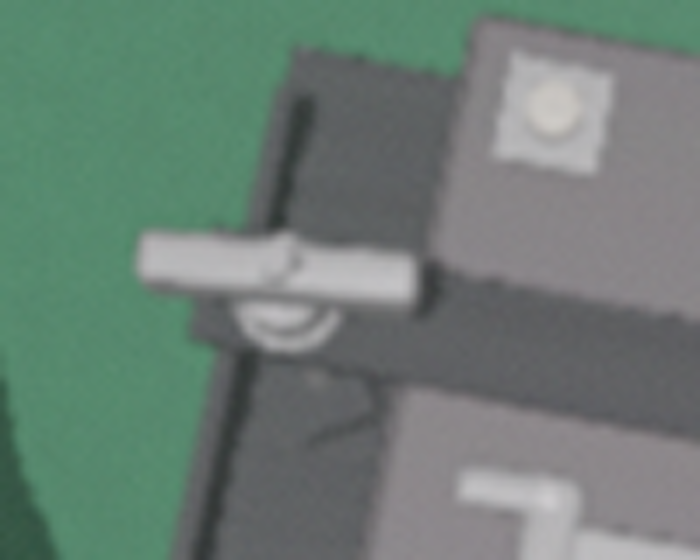

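View pics/top7.png

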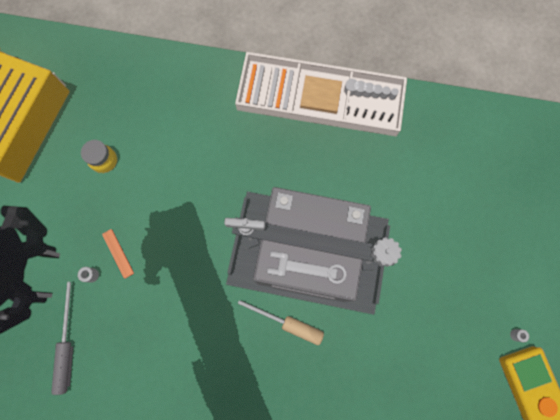

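```bash
python3 - <<'E'
from h import *
d=ctrl.get_image("top")
w=[atz(d,205+x/7,185+y/7,181) for x,y in[(140,255),(416,280)]]
v=w[0]-w[1]; print(np.degrees(np.arctan2(v[1],v[0])),np.linalg.norm(v))
s=ctrl.read_state();print(s["clock"],abs(s["qd"]).max())
ctrl.finish_job()
E
```

```text
94.74833877437287 62.715655871341816
10.45 0.005643443774891983
the job is handed in; nothing more can be done
```

The bar nut is slackened by about a quarter turn and let go. I handed the job in at 10.45 s with the arm clear of everything.

- **Turn:** I gripped the bar across its handle and turned it 90° clockwise seen from above. In the top camera the bar's direction went from about +5° to about −85°, so it stayed where it was left after release.
- **Round nut and wrench:** in the last top picture both are within about 2 px of where they started, and nothing touched them.
- **First grip:** the jaws stopped at 18.7 mm instead of about 12. I took this to mean the fingertips were on the hub, so I opened, rose 8 mm and gripped again (10.5 mm) before turning anything.
- **Side force:** while gripped, the tool sat 2–3 mm off the nut axis I had estimated. The measured force on the tool stayed under 10 N at every reading.
- **Network error:** early on, the network once labelled the round nut as the bar nut with a low score. I ignored it after checking the picture.

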